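# Shake the key tags out of the money box

### The job

The two round key tags, red and yellow, have been posted into the wooden money box by mistake. Take the box from its stand, tip it slot end down over the blue tray and shake it until both tags have dropped through the slot into the tray, then set the box gently back in its stand, flat between the lips with its clear window up. Do not knock or shift the other things on the worktop.

Things in the scene. Friction and masses are not known exactly. Their poses are not given: they have to be found in the camera images.
- money_box: wooden money box, loose, 0.28 kg, lying on its long narrow side in the stand: 150 (its x) x 44 (y) x 72 (z) mm outside, walls 5 mm, so 140 x 34 x 62 mm inside; clear window as its top, z up. Its only opening is the slot in its -x end. Origin: centre of its underside. Grip it from above across y.
- slot (a point): middle of the brass-edged slot, 75 mm from the box's origin along its -x and 36 mm up its z: 14 mm wide (box y), 62 mm tall (box z from 5 to 67 mm). Same axes as the box.
- tag_red: red disc with a white ring, 56 mm across, 7 mm thick, 30 g, loose inside the box at the start, on edge or leaning. Origin: its centre; y is the disc's axis. It slides easily in the box and passes the slot only on edge and in line with it: see the yellow one.
- tag_yellow: yellow disc with a white ring, the same in all else as the red one, on the other side of the box. They pass one at a time and may roll out early: tip slowly, low over the tray. With the slot end tipped 45 to 55 degrees down a tag stops beside the slot; rocking the box about its own x, about 0.5 rad to either side at some 1 s a cycle, slides it into line. Steeper makes it harder.
- stand: low dark wooden stand, fixed, 182 (x) x 74 (y) mm, which holds the box along its x: floor 8 mm above the worktop, between lips that rise 8 mm above that floor (top at 16 mm) and leave 166 x 58 mm inside, so the box has 8 mm of play each way along x and 7 mm along y. Origin: centre of its underside, on the worktop.
- tray: blue open tray, fixed, 210 (x) x 180 (y) mm outside, 50 mm tall, walls and floor 6 mm. Origin: centre of its underside, on the worktop. A microwave (not listed) stands at the right: keep wrist and gripper on the robot's side of y = -0.4.
- pepper_mill: Turned brown wooden pepper mill, 58 mm across, 170 mm tall. Its origin is the centre of its foot. A bystander, loose: leave it alone.
- soap_bottle_black: Black soap pump bottle, 74 x 66 mm, 185 mm tall. Its origin is the centre of its foot. A bystander, loose: leave it alone.
- jam_jar: Jam jar with a pale lid, 69 mm across, 99 mm tall. Its origin is the centre of its foot. A bystander, loose: leave it alone.
- tuna_tin: Low round tin, 86 mm across, 40 mm tall. Its origin is the centre of its foot. A bystander, loose: leave it alone.
- oil_bottle: Tall glass oil bottle with a yellow cap, 58 mm square, 281 mm tall. Its origin is the centre of its foot. A bystander, loose: leave it alone.
- kitchen_timer: Red and white kitchen timer, 65 mm across, 60 mm tall. Its origin is the centre of its foot. A bystander, loose: leave it alone.
- spice_1: Spice jar with a red lid, 45 mm across, 106 mm tall. Its origin is the centre of its foot. A bystander, loose: leave it alone.

How it is judged:
On the way, in this order (a step that is already met when the one before it is completed fails the run):
1. the box is lifted clear of its stand with both tags still inside (x of tag_red in the frame of money_box between -0.072 and 0.072 m and z of tag_red in the frame of money_box between 0 and 0.072 m and y of tag_red in the frame of money_box between -0.02 and 0.02 m and x of tag_yellow in the frame of money_box between -0.072 and 0.072 m and z of tag_yellow in the frame of money_box between 0 and 0.072 m and y of tag_yellow in the frame of money_box between -0.02 and 0.02 m and z of money_box in the frame of stand above 0.04 m), for 0.1 s.
2. both tags have dropped out and lie in the tray (x of tag_red in the frame of tray between -0.1 and 0.1 m and y of tag_red in the frame of tray between -0.085 and 0.085 m and z of tag_red in the frame of tray between 0 and 0.05 m and x of tag_yellow in the frame of tray between -0.1 and 0.1 m and y of tag_yellow in the frame of tray between -0.085 and 0.085 m and z of tag_yellow in the frame of tray between 0 and 0.05 m and linear speed of each of tag_red, tag_yellow below 0.1 m/s), for 0.2 s.
At the end, for the whole second after the job is handed in: both tags rest inside the tray, and the box rests released in its stand, between the lips (within 12 mm of centred along the stand and 11 mm across), on the stand's floor (within 4 mm), level within 0.06 rad, window up (x of tag_red in the frame of tray between -0.1 and 0.1 m and y of tag_red in the frame of tray between -0.085 and 0.085 m and z of tag_red in the frame of tray between 0 and 0.05 m and x of tag_yellow in the frame of tray between -0.1 and 0.1 m and y of tag_yellow in the frame of tray between -0.085 and 0.085 m and z of tag_yellow in the frame of tray between 0 and 0.05 m and x of money_box in the frame of stand between -0.012 and 0.012 m and y of money_box in the frame of stand between -0.011 and 0.011 m and z of money_box in the frame of stand below 0.012 m and angle between money_box's own z axis and vertical below 0.06 rad and linear speed of each of tag_red, tag_yellow, money_box below 0.02 m/s); the robot touches nothing.
It fails at once if after the tags are out, the box is dropped or banged onto its stand (more than 60 N) (x of tag_red in the frame of tray between -0.1 and 0.1 m and y of tag_red in the frame of tray between -0.085 and 0.085 m and z of tag_red in the frame of tray between 0 and 0.05 m and x of tag_yellow in the frame of tray between -0.1 and 0.1 m and y of tag_yellow in the frame of tray between -0.085 and 0.085 m and z of tag_yellow in the frame of tray between 0 and 0.05 m and contact force between money_box and stand above 60 N).
It fails at once if a bystander is shifted more than 15 mm or tipped (distance of any of pepper_mill, soap_bottle_black, jam_jar, tuna_tin, oil_bottle, kitchen_timer, spice_1 from where it was at the start of the episode above 0.015 m or angle between any of pepper_mill, soap_bottle_black, jam_jar, tuna_tin, oil_bottle, kitchen_timer, spice_1's own z axis and vertical above 0.2 rad).
It also fails if it takes over 72 s, if anything falls off the work surface, if the arm or the gripper's body presses on something with over 40 N, if the wrist force passes 120 N, or if a joint passes its speed limit or range.

### The arm

A 7-joint arm with a two-finger parallel gripper is mounted at the origin on a cart in front of the work surface, level with it; the furniture and walls round the work are solid. World frame = base frame: x ahead of the robot, y to its left, z up, the work surface at z = 0. Lengths are in m, angles in rad, forces in N, time in s.
With the tool pointing down it reaches from about 0.425 to 0.825 m from the base axis. Payload 3.6 kg.
Tool frame: the origin (TCP) lies where the fingers leave the gripper's body, on its centre line; the fingertips stand 73 mm ahead of it and the grasp point (between the pads) lies 54 mm ahead of it; z points along the fingers, y is the line along which they close (so a half turn about z gives the same grasp; the last joint's range is limited). The gripper opens to 85 mm and grips with 20 to 120 N. Pads are 22 mm wide; open, the fingers measure 114 mm over their backs; the gripper's body (76 mm by 85 mm) begins 54 mm behind the grasp point. The pads swing forward as they close: fully open they stand 13 mm farther back than shut.
Start: joints at [-1.187, 0.615, -0.013, 1.423, 0.008, 1.103, -0.04], TCP at [0.26, 0.596, 0.304] pointing down, gripper open.
Joint ranges: [-3.12, 3.12], [-0.3, 2.06], [-1.34, 1.32], [0.26, 2.42], [-1.36, 4.5], [0.01, 1.98], [-2.84, 2.84]. Speed limits (rad/s): [2.79, 2.79, 3.14, 3.14, 3.14, 3.14, 3.14].

### API

Orientations are given as a unit quaternion [x, y, z, w].
In Python, from station import arm, snapshot, camera_info, ticket gives the robot as it stands. Calls block until the motion is done:
- arm.movep(position, orientation): joint-space move of the TCP to a pose.
- arm.line_to(position, velocity=0.15, ori=None): straight line of the TCP; ori=None keeps the orientation; velocity is the mean speed in m/s.
- arm.move_j(angles): joint-space move.
- arm.move_gripper(opening, effort=None): opening from 0.0 (shut) to 1.0 (fully open); effort is the grip in N (None keeps the last); returns when the fingers have stopped.
- arm.pause(seconds).
- arm.ik(position, orientation): joint angles nearest the present ones, or None.
- snapshot(name): name is "scene" or "top"; returns the picture (384x512x3 uint8, blue, green, red); there is no depth.
- camera_info(name): a dict with "fx", "fy", "cx", "cy" (pixels), "R" (3x3) and "t" (3): a world point X has camera coordinates R X + t. Camera axes: x right, y down, z forward; pixel columns grow to the right and rows downward; lengths in m; the calibration is good to about 2 mm. A picture is of the moment at which its call begins. camera_info takes no time and is no camera call.
A pose or a line that the arm cannot do raises arm.MotionError and nothing moves.
- ticket.finish_job(): hands the job in; it is judged then, once.
Readings, each from a call of its own:
- arm.read_time(): time.
- arm.read_joint_positions(): joint angles.
- arm.read_dq(): joint speeds.
- arm.read_effort(): joint torques, N m.
- arm.read_tool_pos(): TCP position.
- arm.read_eef_rot(): TCP orientation.
- arm.read_ft_force(): force on the tool from outside, world axes, zero at the start.
- arm.read_wrist_torque(): the same for the moment, N m.
- arm.read_opening(): opening from 0.0 (shut) to 1.0 (fully open).
- arm.read_finger_force(): force on a finger pad.
Only numpy, scipy, OpenCV 4.12 (cv2) and the standard library are available. Lean on these libraries where they do the work, as an engineer would, in place of code of your own. Each camera call takes 0.05 s, during which the arm holds its last target. There are 200 camera calls.

## Working session

There is one attempt and no reset: what is moved stays moved. The work goes in short steps, each a Python script; the robot and the scene stay as the last script left them, time stands still between calls to the robot, and variables do not carry over. Pictures are saved under pics/ and viewed, at most 10 in all, crops included, and the job is handed in when it is done.

```bash
mkdir -p pics; ls; python3 - <<'E'
from station import arm, snapshot, camera_info, ticket
import cv2
for n in("scene","top"):
    i=snapshot(n); cv2.imwrite(f"pics/{n}0.png",cv2.resize(i,(800,600),interpolation=cv2.INTER_CUBIC)); cv2.imwrite(f"pics/{n}0_raw.png",i)
    print(camera_info(n))
print(arm.read_time(),arm.read_eef_rot(),arm.read_tool_pos())
E
```

```text
pics
{'fx': 460.25627059796733, 'fy': 460.25627059796733, 'cx': 260.08153428026003, 'cy': 195.62917608898294, 'R': array([[ 0.59453818, -0.8039859 , -0.01144682],
       [-0.67229823, -0.48924678, -0.55556519],
       [ 0.44106626,  0.3380004 , -0.83139418]]), 't': array([-0.46339834,  0.39782975,  1.16408018])}
{'fx': 372.03473117424784, 'fy': 372.03473117424784, 'cx': 257.28168604455715, 'cy': 185.29863954702034, 'R': array([[ 0.00390833, -0.99973017,  0.02289791],
       [-0.99903296, -0.00490635, -0.04369293],
       [ 0.04379349, -0.022705  , -0.99878257]]), 't': array([-0.11063118,  0.62712194,  1.04741047])}
0.1 [ 2.03922945e-01  9.78986248e-01 -1.14191744e-03 -2.34155441e-04] [0.25933644 0.59545937 0.30284931]
```

View pics/top0.png

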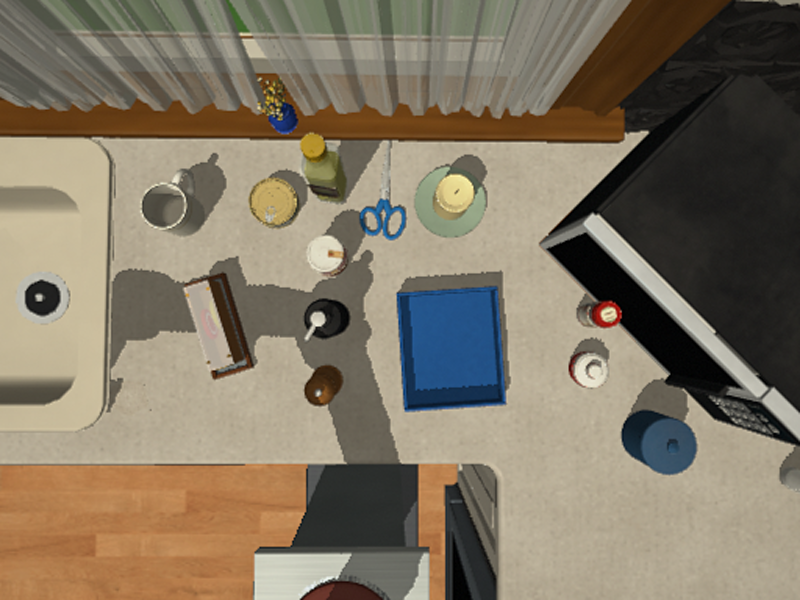

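View pics/scene0.png

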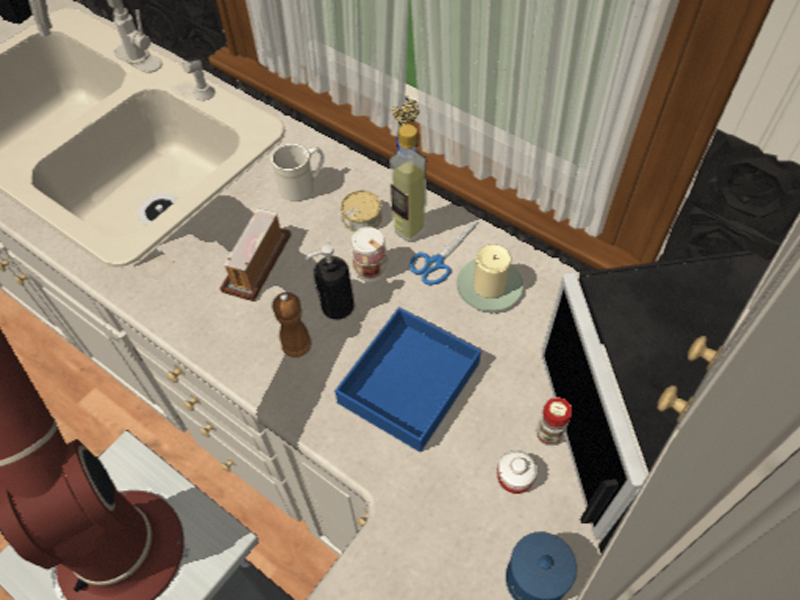

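The top view shows the stand and box around (218,325), the tray at (452,348), the pump bottle at (325,318) and the pepper mill at (323,385). In the scene view the box is at (253,255). I'll zoom in to find the slot end and the corners.

```bash
cat > h.py <<'E'
import numpy as np, cv2
from station import arm, snapshot, camera_info, ticket
def w(n,u,v,z,s=512/800):
    c=camera_info(n); R=c["R"]; t=c["t"]
    d=R.T@np.array([((u+.5)*s-.5-c["cx"])/c["fx"],((v+.5)*s-.5-c["cy"])/c["fy"],1]); o=-R.T@t
    return o+d*(z-o[2])/d[2]
def px(n,X):
    c=camera_info(n); p=c["R"]@np.array(X)+c["t"]; return np.array([c["fx"]*p[0]/p[2]+c["cx"],c["fy"]*p[1]/p[2]+c["cy"]])
E
python3 - <<'E'
from h import *
t=cv2.imread("pics/top0_raw.png"); s=cv2.imread("pics/scene0_raw.png")
a=cv2.resize(t[165:250,110:170],None,fx=7,fy=7,interpolation=cv2.INTER_CUBIC)
b=cv2.resize(s[130:195,135:190],None,fx=7,fy=7,interpolation=cv2.INTER_CUBIC)
o=np.zeros((600,800,3),np.uint8);o[:a.shape[0],:a.shape[1]]=a[:600];o[:b.shape[0],415:415+b.shape[1]]=b
cv2.imwrite("pics/c1.png",o)
P=dict(trayTL=(398,290,.05),TR=(497,287,.05),BR=(506,404,.05),BL=(406,410,.05))
for k,(u,v,z) in P.items(): print(k,w("top",u,v,z).round(3))
for k,u,v,z in [("soap",325,318,.12),("mill",325,382,.15),("jam",325,252,.099),("oil",314,146,.28),("tuna",273,202,.04),("spice",607,313,.106),("timer",591,370,.06)]: print(k,w("top",u,v,z).round(3))
E
```

```text
trayTL [ 0.626 -0.099  0.05 ]
TR [ 0.632 -0.275  0.05 ]
BR [ 0.426 -0.29   0.05 ]
BL [ 0.415 -0.114  0.05 ]
soap [0.576 0.021 0.12 ]
mill [0.475 0.017 0.15 ]
jam [0.687 0.024 0.099]
oil [0.814 0.021 0.28 ]
tuna [0.782 0.124 0.04 ]
spice [ 0.586 -0.45   0.106]
timer [ 0.487 -0.438  0.06 ]
```

View pics/c1.png

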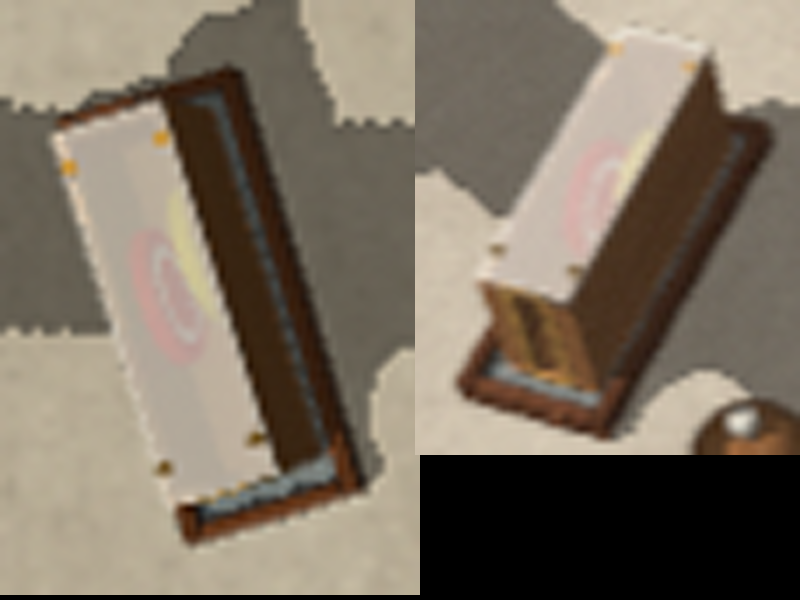

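The slot end, with its brass slot, is the end nearest the robot: the lower end in the top view, and (535,335) in the scene crop. Next I'll compute poses from the corners and check reachability.

```bash
cat >> h.py <<'E'
from scipy.spatial.transform import Rotation as Ro
def rect(P): # corners far-left, far-right, near-right, near-left -> centre, yaw of x axis (near->far)
    P=np.array(P)[:,:2]; d=(P[0]+P[1]-P[2]-P[3])/2; e=(P[0]+P[3]-P[1]-P[2])/2
    n=np.array([-d[1],d[0]])/np.hypot(*d)
    return P.mean(0),np.arctan2(d[1],d[0]),np.arctan2(-e[0],e[1]),np.hypot(*d),np.hypot(*e)
FLIP={'A':np.diag([-1.,1,-1]),'B':np.diag([1.,-1,-1])}
OFF=np.array([0,0,.101])     # TCP in the box frame
def tool(pivot_world,pivot_box,yaw,tilt=0,rock=0,f='A'):
    """TCP pose with box point pivot_box at pivot_world; tilt>0 = slot end down"""
    R=Ro.from_euler('ZYX',[yaw,-tilt,rock])
    p=np.array(pivot_world)+R.apply(OFF-np.array(pivot_box))
    return p,Ro.from_matrix(R.as_matrix()@FLIP[f]).as_quat()
E
python3 - <<'E'
from h import *
g=lambda u,v,z:w("top",(u+.5)/7-.5+110,(v+.5)/7-.5+165,z,1)
box=rect([g(52,133,.08),g(162,97,.08),g(283,470,.08),g(178,505,.08)])
st=rect([g(60,122,.016),g(238,68,.016),g(362,488,.016),g(185,543,.016)])
tr=rect([w("top",398,290,.05),w("top",497,287,.05),w("top",506,404,.05),w("top",406,410,.05)])
print("box",box,"\nstand",st,"\ntray",tr)
b=box[0]; yaw=st[1]
for f in 'AB':
    print(f)
    for z in (.1,.24,.008): 
        p,o=tool([*b,z],[0,0,0],yaw,0,0,f); print(p.round(3),arm.ik(p,o))
    for yw in (-.6,-.35,-.1,.2):
      for t in (0,.45,.9):
        for r in (-.5,0,.5):
          p,o=tool([.52,-.195,.10],[-.075,0,.036],yw,t,r,f); q=arm.ik(p,o); print(yw,t,r,None if q is None else np.round(q,2))
E
```

```text
box (array([0.56407622, 0.22148613]), np.float64(0.33526246677814864), np.float64(0.3257147210850699), np.float64(0.1490963730752707), np.float64(0.042439462273526594)) 
stand (array([0.56149902, 0.22402701]), np.float64(0.3028800515536941), np.float64(0.30410755271405976), np.float64(0.17728318113170072), np.float64(0.07414991110530028)) 
tray (array([ 0.52470537, -0.19485426]), np.float64(0.07225397955302733), np.float64(0.04745265323979273), np.float64(0.20871398368133298), np.float64(0.1760051126301959))
A
[0.564 0.221 0.201] [-0.30882293  0.6625232  -0.16621359  1.67135403  0.13973389  0.81932181
  1.33761564]
[0.564 0.221 0.341] [-0.32524361  0.51618487 -0.1388185   1.50165851  0.07562236  1.12899559
  1.39512826]
[0.564 0.221 0.109] [-0.31051957  0.7900455  -0.16471101  1.73159651  0.19735109  0.63610346
  1.28722039]
-0.6 0 -0.5 [-0.04  0.86  0.34  1.52  0.25  1.    1.03]
-0.6 0 0 [ 0.25  0.74  0.18  1.64 -0.17  0.78  1.47]
-0.6 0 0.5 [ 0.94  0.85 -0.62  1.69 -0.07  0.66  1.54]
-0.6 0.45 -0.5 [-0.28  0.77  0.54  1.85  0.57  0.54  0.48]
-0.6 0.45 0 [0.13 0.58 0.23 2.02 0.06 0.
[... 3321 characters left out ...]
1  0.15  0.12 -1.48]
-0.1 0.45 0.5 [ 0.59  0.7  -0.    1.83 -1.04  0.77 -0.13]
-0.1 0.9 -0.5 [ 0.31  0.68 -0.39  2.36  2.29  1.07  2.24]
-0.1 0.9 0 [ 1.05  0.8  -0.96  2.34  2.73  0.7   2.49]
-0.1 0.9 0.5 [0.06 1.05 1.13 2.14 4.44 1.8  0.68]
0.2 0 -0.5 [-0.33  0.79  0.6   1.85  0.15  0.44 -1.42]
0.2 0 0 [-0.09  0.8   0.61  1.67 -0.58  0.86 -0.6 ]
0.2 0 0.5 [ 0.19  0.92  0.49  1.44 -0.76  1.35 -0.43]
0.2 0.45 -0.5 [-0.15  0.62  0.36  2.16  2.4   0.23  2.52]
0.2 0.45 0 [ 0.52  0.59 -0.21  1.99 -0.56  0.23 -0.47]
0.2 0.45 0.5 [ 0.42  0.76  0.24  1.72 -0.99  1.07  0.03]
0.2 0.9 -0.5 None
0.2 0.9 0 [ 1.17  0.82 -0.96  2.26  3.08  0.38  2.47]
0.2 0.9 0.5 [ 1.01  0.8  -0.48  1.93 -1.13  0.74  0.53]
```

The forward tip passes the wrist singularity, so I'll fit a kinematic model from `ik` samples. That lets me plan a continuous tip and rock.

```bash
cat > fit.py <<'E'
from h import *
from scipy.optimize import least_squares
import itertools
rng=np.random.default_rng(0); Q=[];P=[];O=[]
t0=arm.read_time()
while len(Q)<120:
    p=np.array([rng.uniform(.3,.75),rng.uniform(-.4,.5),rng.uniform(.15,.5)])
    o=(Ro.from_euler('ZYX',[rng.uniform(-1.5,1.5),rng.uniform(-.9,.9),rng.uniform(-.6,.6)])*Ro.from_matrix(FLIP[rng.choice(['A','B'])])).as_quat()
    q=arm.ik(p,o)
    if q is not None: Q.append(q);P.append(p);O.append(o)
Q.append(arm.read_joint_positions());P.append(arm.read_tool_pos());O.append(arm.read_eef_rot())
Q=np.array(Q);P=np.array(P);M=Ro.from_quat(O).as_matrix()
def fk(x,Q):
    Q=np.atleast_2d(Q); W=x[:21].reshape(7,3); C=x[21:42].reshape(7,3)
    R=np.tile(Ro.from_rotvec(x[42:45]).as_matrix(),(len(Q),1,1)); p=np.tile(x[45:48],(len(Q),1))
    for i in range(6,-1,-1):
        r=Ro.from_rotvec(np.outer(Q[:,i],W[i]/np.linalg.norm(W[i]))).as_matrix()
        p=np.einsum('nij,nj->ni',r,p-C[i])+C[i]; R=r@R
    return p,R
res=lambda x:np.r_[(lambda p,R:np.r_[(p-P).ravel(),.3*(R-M).ravel()])(*fk(x,Q)),1e-6*x]
best=None
for s in itertools.product([1,-1],repeat=3):
  for h in (0,1.57,3.14,-1.57):
    W=np.array([[0,0,-1],[0,1,0],[0,0,s[0]],[0,1,0],[0,0,s[1]],[0,1,0],[0,0,s[2]]],float)
    C=np.array([[0,0,0],[0,0,.35],[0,0,.5],[0,0,.75],[0,0,.9],[0,0,1.1],[0,0,1.2]],float)
    r=least_squares(res,np.r_[W.ravel(),C.ravel(),0,0,h,0,0,1.3],max_nfev=25)
    if best is None or r.cost<best.cost: best=r
r=least_squares(res,best.x,max_nfev=200,xtol=1e-14,ftol=1e-14)
p,R=fk(r.x,Q); print("pos err",np.abs(p-P).max(),"rot",np.abs(R-M).max(),"dt",arm.read_time()-t0)
np.save("fk.npy",r.x); W=r.x[:21].reshape(7,3);print((W/np.linalg.norm(W,axis=1)[:,None]).round(3))
print(r.x[21:42].reshape(7,3).round(3)); print(r.x[42:].round(3))
E
time python3 fit.py
```

```text
pos err 2.7870428187526386e-11 rot 7.044223537810979e-11 dt 0.0
[[ 0. -0. -1.]
 [ 0.  1.  0.]
 [ 0. -0. -1.]
 [ 0.  1. -0.]
 [-0. -0. -1.]
 [ 0.  1. -0.]
 [-0. -0. -1.]]
[[ 0.     0.     0.   ]
 [ 0.     0.     0.256]
 [ 0.    -0.012  0.   ]
 [ 0.    -0.     0.806]
 [-0.    -0.021  0.   ]
 [ 0.    -0.     1.178]
 [-0.    -0.022  0.   ]]
[-0.     0.     1.571  0.    -0.022  1.411]
real	0m46.516s
user	2m38.733s
sys	0m0.872s
```

```bash
cat > kin.py <<'E'
from h import *
from scipy.optimize import least_squares
X=np.load("fk.npy"); W=X[:21].reshape(7,3); W=W/np.linalg.norm(W,axis=1)[:,None]; C=X[21:42].reshape(7,3); R0=Ro.from_rotvec(X[42:45]).as_matrix()
LO=np.array([-3.12,-.3,-1.34,.26,-1.36,.01,-2.84])+.03; HI=np.array([3.12,2.06,1.32,2.42,4.5,1.98,2.84])-.03; LO[5]=.03
def rot(w,a):
    K=np.array([[0,-w[2],w[1]],[w[2],0,-w[0]],[-w[1],w[0],0]]); return np.eye(3)+np.sin(a)*K+(1-np.cos(a))*K@K
def fk(q):
    p=X[45:48];R=R0
    for i in range(6,-1,-1):
        r=rot(W[i],q[i]); p=r@(p-C[i])+C[i]; R=r@R
    return p,R
def ik(p,o,q,reg=.01):
    M=Ro.from_quat(o).as_matrix(); q=np.clip(q,LO+1e-3,HI-1e-3)
    def f(x):
        a,R=fk(x); return np.r_[(a-p)*10,((R-M)*3).ravel(),reg*(x-q)]
    for k in range(2):
        r=least_squares(f,q,bounds=(LO,HI),max_nfev=40,xtol=1e-10)
        q0=q; q=np.clip(r.x,LO+1e-4,HI-1e-4)
    a,R=fk(q); return q,max(np.abs(a-p).max(),np.abs(R-M).max()*.1)
E
cat > scan.py <<'E'
from kin import *
from multiprocessing import Pool
SL=np.array([-.075,0,.036])
def job(a):
    yaw,f,seed=a; rng=np.random.default_rng(seed)
    c=np.array([.525,-.195,.105])+.02*np.array([np.cos(yaw),np.sin(yaw),0])
    T=lambda t,r:tool(c,SL,yaw,t,r,f)
    q,e=ik(*T(.87,0),rng.uniform([-1.2,.2,-1.2,1,-1.2,.1,-2.5],[1.2,1.3,1.2,2.3,4,1.8,2.5]))
    if e>2e-4: return None
    qm=q; J=0; m=9
    for path in ([(.87,r) for r in np.linspace(0,.55,5)],[(.87,r) for r in np.linspace(0,-.55,5)],[(t,0) for t in np.linspace(.87,-.1,9)]):
        q=qm
        for t,r in path:
            n,e=ik(*T(t,r),q)
            if e>1e-3: return None
            J=max(J,np.abs(n-q).max()); q=n; m=min(m,(q-LO).min(),(HI-q).min())
    return J,m,yaw,f,qm.round(3).tolist(),q.round(2).tolist()
if __name__=="__main__":
    with Pool() as p: r=p.map(job,[(y,f,s) for y in np.arange(-3.1,3.1,.3) for f in 'AB' for s in range(6)],chunksize=4)
    r=sorted([x for x in r if x],key=lambda x:x[0])
    print(len(r))
    for x in r[:14]: print(*[np.round(v,2) if isinstance(v,float) else v for v in x])
E
nproc; time OMP_NUM_THREADS=1 timeout 500 python3 scan.py
```

```text
4
134
0.13 0.0 -2.5 B [0.325, 0.858, -0.372, 1.553, 0.722, 1.623, 1.882] [0.97, 0.69, -0.7, 1.98, 0.59, 0.63, 2.13]
0.14 0.01 1.7 B [0.325, 0.85, 0.385, 1.601, -0.826, 1.564, 1.198] [-0.37, 0.72, 0.74, 1.98, -0.64, 0.65, 0.89]
0.14 0.06 2.0 A [0.636, 0.873, -0.271, 1.482, -0.347, 1.492, -2.173] [0.05, 0.57, 0.12, 2.06, 0.05, 0.46, -2.61]
0.14 0.03 1.7 A [0.372, 0.837, 0.299, 1.6, -0.79, 1.525, -1.984] [-0.32, 0.7, 0.66, 1.98, -0.56, 0.62, -2.34]
0.14 0.06 2.0 A [0.646, 0.875, -0.289, 1.482, -0.338, 1.489, -2.184] [0.06, 0.57, 0.1, 2.06, 0.07, 0.46, -2.63]
0.15 0.08 -2.5 A [0.052, 0.833, 0.117, 1.563, 0.501, 1.438, -1.018] [0.72, 0.61, -0.29, 1.99, 0.15, 0.52, -0.58]
0.15 0.04 2.0 B [0.43, 0.861, 0.11, 1.491, -0.533, 1.584, 1.183] [-0.15, 0.6, 0.41, 2.07, -0.32, 0.47, 0.9]
0.15 0.05 -2.8 B [0.028, 0.885, 0.277, 1.469, 0.255, 1.548, 2.096] [0.53, 0.56, -0.08, 2.08, -0.07, 0.43, 2.45]
0.15 0.09 -2.5 B [-0.011, 0.842, 0.231, 1.566, 0.443, 1.403, 2.186] [0.66, 0.6, -0.21, 1.99, 0.05, 0.52, 2.66]
0.15 0.09 -2.5 B [-0.001, 0.84, 0.212, 1.566, 0.453, 1.409, 2.176] [0.67, 0.6, -0.22, 1.99, 0.07, 0.52, 2.64]
0.15 0.04 -2.8 A [-0.123, 0.941, 0.58, 1.475, 0.094, 1.507, -0.854] [0.37, 0.57, 0.16, 2.08, -0.37, 0.46, -0.4]
0.15 0.05 -2.8 A [0.103, 0.872, 0.134, 1.466, 0.325, 1.577, -1.129] [0.61, 0.57, -0.18, 2.08, 0.06, 0.44, -0.83]
0.15 0.01 2.0 B [0.308, 0.883, 0.339, 1.496, -0.635, 1.658, 1.305] [-0.27, 0.64, 0.6, 2.07, -0.55, 0.52, 1.13]
0.15 0.01 2.0 A [0.3, 0.885, 0.354, 1.496, -0.641, 1.663, -1.829] [-0.28, 0.65, 0.61, 2.07, -0.57, 0.52, -1.99]
real	0m47.524s
user	2m56.540s
sys	0m0.510s
```

Tipping with the slot end pointing away from the robot (yaw about -2.5, grasp A) is smooth. Now I'll plan the whole joint path backwards from the tip pose to the grasp.

```bash
cat > plan.py <<'E'
from kin import *
import json,sys
SL=np.array([-.075,0,.036]); f='A'
B=np.array([.5635,.222]); S=np.array([.5615,.224]); SY=.303; BY=.325
seed=[0.052,0.833,0.117,1.563,0.501,1.438,-1.018]
def build(yaw):
    c=np.array([.525,-.195,.105])+.02*np.array([np.cos(yaw),np.sin(yaw),0])
    Rl=Ro.from_euler('ZYX',[yaw,.12,0]); o=c-Rl.apply(SL)
    P={}; m=9; J=0
    def go(name,q,poses):
        nonlocal m,J
        L=[]
        for a in poses:
            n,e=ik(*a,q)
            if e>3e-4: raise ValueError(f"{name} {e:.4f} {len(L)}")
            J=max(J,np.abs(n-q).max() if L else 0); q=n; m=min(m,(q-LO).min(),(HI-q).min()); L.append(q)
        P[name]=L; return q
    q0=go('mid',np.array(seed),[tool(c,SL,yaw,.87,0,f)])
    for k,s in(('rp',1),('rm',-1)): go(k,q0,[tool(c,SL,yaw,.87,s*r,f) for r in np.linspace(0,.5,6)])
    q=go('tip',q0,[tool(c,SL,yaw,t,0,f) for t in np.linspace(.87,-.12,12)])
    q=go('low',q,[tool([o[0],o[1],z],[0,0,0],yaw,-.12,0,f) for z in np.linspace(o[2],.25,5)])
    q=go('carry',q,[tool([*(o[:2]*(1-s)+S*s),.25],[0,0,0],yaw*(1-s)+SY*s,-.12,0,f) for s in np.linspace(0,1,16)])
    q=go('lift',q,[tool([*S,z],[0,0,0],SY,-.12*min(1,(z-.05)/.1) if z>.05 else 0,0,f) for z in np.linspace(.25,.008,9)])
    q=go('grasp',q,[tool([*B,.008],[0,0,0],BY,0,0,f)])
    q=go('above',q,[tool([*B,z],[0,0,0],BY,0,0,f) for z in (.05,.10,.15)])
    return m,J,P,c
if __name__=="__main__":
    best=None
    for yaw in (-2.2,-2.35,-2.5,-2.65,-2.8):
        try: r=build(yaw); print(yaw,round(r[0],3),round(r[1],3))
        except ValueError as e: print(yaw,e); continue
        if best is None or r[0]>best[0]+.01: best=r; by=yaw
    m,J,P,c=best
    json.dump(dict(yaw=by,c=c.tolist(),P={k:[q.tolist() for q in v] for k,v in P.items()}),open("plan.json","w"))
    for k,v in P.items(): print(k,v[0].round(2),v[-1].round(2))
    # stand cross-check in scene crop px
    cs,sn=np.cos(SY),np.sin(SY)
    for a,b in((-1,1),(-1,-1),(1,-1)):
        X=[S[0]+a*.091*cs-b*.037*sn,S[1]+a*.091*sn+b*.037*cs,.016]; print((px("scene",X)-[135,130])*7+[415,0])
E
OMP_NUM_THREADS=2 python3 plan.py
```

```text
-2.2 0.211 0.151
-2.35 0.158 0.123
-2.5 0.117 0.122
-2.65 0.09 0.13
-2.8 0.077 0.139
mid [ 0.02  0.79  0.09  1.68  0.69  1.28 -0.95] [ 0.02  0.79  0.09  1.68  0.69  1.28 -0.95]
rp [ 0.02  0.79  0.09  1.68  0.69  1.28 -0.95] [-0.16  0.7   0.18  2.08  1.24  0.92 -1.49]
rm [ 0.02  0.79  0.09  1.68  0.69  1.28 -0.95] [ 0.17  0.97  0.07  1.3   0.4   1.74 -0.74]
tip [ 0.02  0.79  0.09  1.68  0.69  1.28 -0.95] [ 0.81  0.67 -0.41  1.89  0.23  0.62 -0.33]
low [ 0.81  0.67 -0.41  1.89  0.23  0.62 -0.33] [ 0.88  0.44 -0.5   1.67  0.1   1.06 -0.25]
carry [ 0.88  0.44 -0.5   1.67  0.1   1.06 -0.25] [ 0.11  0.76 -1.05  1.36  0.58  1.49  0.95]
lift [ 0.11  0.76 -1.05  1.36  0.58  1.49  0.95] [ 0.07  0.96 -0.88  1.72  0.91  0.92  0.68]
grasp [ 0.08  0.96 -0.88  1.72  0.91  0.93  0.71] [ 0.08  0.96 -0.88  1.72  0.91  0.93  0.71]
above [ 0.1   0.91 -0.93  1.7   0.85  0.99  0.75] [ 0.14  0.8  -1.02  1.61  0.73  1.16  0.85]
[448.77979674 377.77789445]
[599.06607319 421.69811301]
[769.24169752 119.12077906]
```

```bash
sed -i 's/S=np.array(\[.5615,.224\])/S=np.array([.561,.2235])/; s/for yaw in (.*):$/for yaw in (-2.2,):/' plan.py; python3 plan.py | head -1; python3 - <<'E'
from kin import *; import json
P=json.load(open("plan.json"))["P"]
T=arm.read_time
t=T(); arm.move_j(P['above'][-1]); print("far",T()-t)
t=T(); arm.move_j(P['above'][0]); print(T()-t)
t=T(); arm.move_j(P['grasp'][0]); print(T()-t, arm.read_tool_pos(),arm.read_ft_force())
arm.move_gripper(0.0,60); print(arm.read_opening(),arm.read_finger_force(),T(),arm.read_ft_force())
i=snapshot("scene"); cv2.imwrite("pics/g.png",cv2.resize(i[90:240,90:290],(800,600),interpolation=cv2.INTER_CUBIC))
E
```

```text
-2.2 0.211 0.151
far 1.7667
0.48330000000000006
0.29170000000000007 [0.56372511 0.22241922 0.11022874] [-0.30868541  1.21829685  0.2590976 ]
0.5086699354710488 62.40868851542473 3.1 [-0.365388   -0.75654825  6.22980752]
```

View pics/g.png

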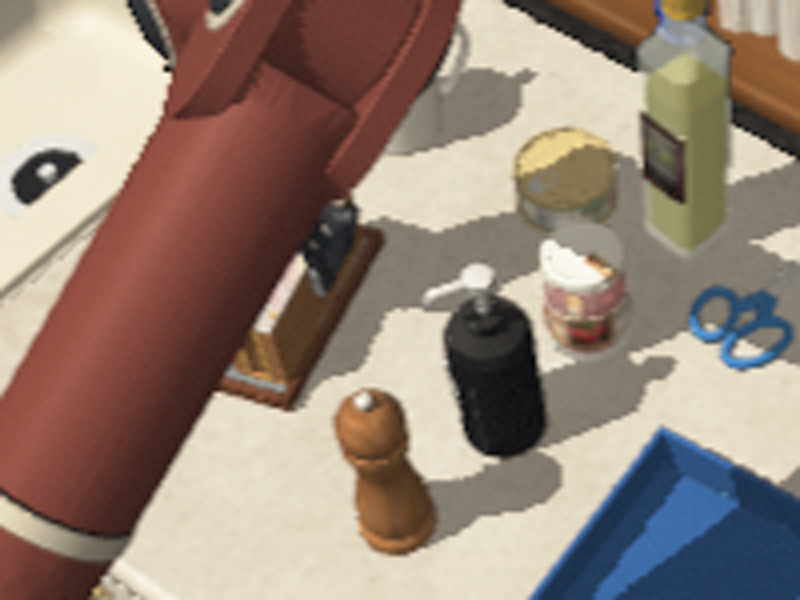

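The gripper holds the box mid-length across y (opening 0.51, about 43 mm). Next: lift, carry and lower over the tray, staying untipped.

```bash
python3 - <<'E'
from kin import *; import json
P=json.load(open("plan.json"))["P"]; T=arm.read_time
for q in P['lift'][::-1][1::2]+[P['lift'][0]]: arm.move_j(q)
print(T(),arm.read_tool_pos(),arm.read_ft_force())
i=snapshot("top"); a=i[150:270,100:260]
for q in P['carry'][::-1][3::3]: arm.move_j(q)
for q in P['low'][::-1][2::2]: arm.move_j(q)
print(T(),arm.read_tool_pos(),arm.read_opening())
b=snapshot("scene")[100:340,150:370]; cv2.imwrite("pics/l.png",np.hstack([cv2.resize(a,(400,300)),cv2.resize(b,(400,300))]))
E
```

```text
4.7 [0.57231916 0.22714945 0.34913877] [ 0.81224273 -0.96336931 -4.14759729]
8.125 [ 0.46711993 -0.27780225  0.16278049] 0.5045091984050852
```

View pics/l.png

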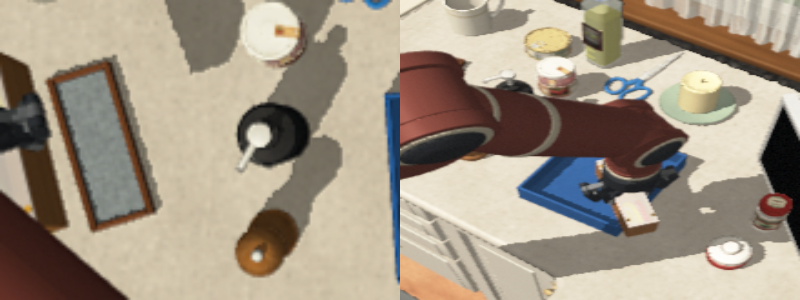

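```bash
python3 - <<'E'
from kin import *; import json
D=json.load(open("plan.json")); P=D["P"]; T=arm.read_time
print("stand",w("top",102.75/2.5+100,145/2.5+150,.016,1))
a,b,m=[np.array(P[k][-1]) for k in('rp','rm','mid')]
print(fk((a+b)/2)[0]-fk(m)[0],np.abs(a-b).max())
for q in P['tip'][::-1][1:]: arm.move_j(q)
print(T()); ims=[snapshot("scene")]
t=T(); arm.move_j(a); print(T()-t); t=T(); arm.move_j(b); print(T()-t); t=T(); arm.move_j(a); print(T()-t); arm.move_j(m)
ims.append(snapshot("scene")); print(T(),arm.read_opening())
cv2.imwrite("pics/t.png",np.hstack([cv2.resize(i[170:290,210:320],(400,436),interpolation=cv2.INTER_CUBIC) for i in ims]))
cv2.imwrite("pics/t_raw.png",ims[1])
E
```

```text
stand [0.56175229 0.22021368 0.016     ]
[-0.00378484 -0.03149778  0.0012373 ] 0.8426370068435347
10.925
0.5917000000000012
0.8165999999999993
0.8166999999999991
13.8417 0.5083255813123777
```

View pics/t.png

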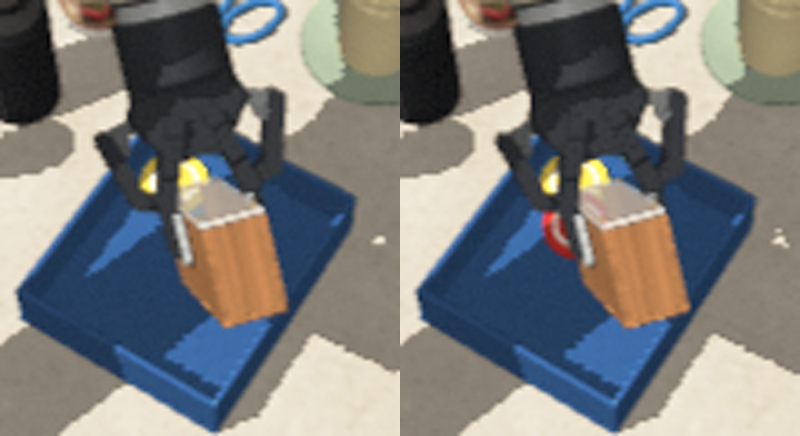

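The yellow tag is in the tray and the red one looks out too, at about (560,235). I'll do one more rock for certainty, raise the box level and check.

```bash
python3 - <<'E'
from kin import *; import json
D=json.load(open("plan.json")); P=D["P"]; T=arm.read_time
a,b,m=[np.array(P[k][-1]) for k in('rp','rm','mid')]
for q in (b,a,m): arm.move_j(q)
for q in P['tip'][2::3]+[P['tip'][-1]]+P['low'][2::2]: arm.move_j(q)
print(T(),arm.read_opening())
i=snapshot("scene"); j=snapshot("top"); cv2.imwrite("pics/st_raw.png",j)
cv2.imwrite("pics/u.png",np.hstack([cv2.resize(i[170:290,200:330],(380,350),interpolation=cv2.INTER_CUBIC),cv2.resize(j[165:250,110:170],(420,595),interpolation=cv2.INTER_CUBIC)[:350] if 0 else cv2.resize(j[165:250,110:170],(247,350),interpolation=cv2.INTER_CUBIC)]))
cv2.imwrite("pics/u2.png",cv2.resize(j[160:280,100:340],(800,400)))
E
```

```text
18.2833 0.5067486860110453
```

View pics/u.png

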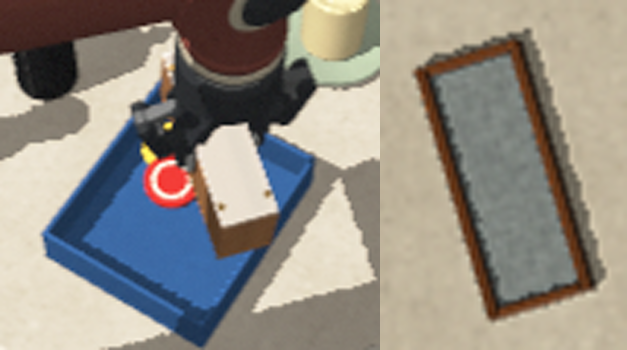

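Both tags are out and in the tray: red at (168,182), yellow just behind it at (150,155). The empty stand is now fully visible, so I'll refine its pose, carry the box back and lower it to just above the floor.

```bash
cat > back.py <<'E'
from kin import *; import json
P=json.load(open("plan.json"))["P"]; T=arm.read_time
g=lambda u,v:w("top",(u-380+.5)/(247/60)-.5+110,(v+.5)/(350/85)-.5+165,.016,1)
st=rect([g(416,70),g(516,42),g(592,285),g(492,318)]); print(st)
S=st[0]*.7+.3*np.array([.561,.2235]); SY=(st[1]+st[2])/2*.6+.4*.303; print(S,SY)
q=np.array(P['carry'][-1]); L=[]
for z in (.25,.15,.08,.04,.025,.012,.010,.008):
    n,e=ik(*tool([*S,z],[0,0,0],SY,-.12 if z==.25 else 0,0,'A'),q); assert e<3e-4; q=n; L.append(n.tolist())
json.dump(L,open("back.json","w"))
for q in P['carry'][::3]+L[:4]: arm.move_j(q)
i=snapshot("scene"); cv2.imwrite("pics/b.png",np.hstack([cv2.resize(x,(400,300),interpolation=cv2.INTER_CUBIC) for x in (i[110:215,120:260],snapshot("top")[150:270,90:250])]))
print(T(),arm.read_opening(),arm.read_ft_force(),arm.read_tool_pos()-fk(np.array(L[3]))[0])
E
python3 back.py
```

```text
(array([0.56190483, 0.22405933]), np.float64(0.3151725724942491), np.float64(0.3020223458837171), np.float64(0.17664144424877898), np.float64(0.07099258839421449))
[0.56163338 0.22389153] 0.3063584755133899
22.575 0.5081320516310646 [-0.04832341 -0.05837504 -2.24381197] [0.00131096 0.00149614 0.00310846]
```

View pics/b.png

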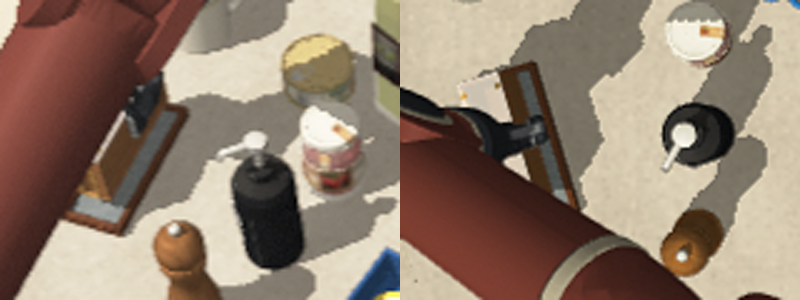

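The box hangs level just above the stand and lines up with it (left panel, (130,170)). I'll lower it gently, watching the wrist force, then release and retreat.

```bash
python3 - <<'E'
from kin import *; import json
L=json.load(open("back.json")); P=json.load(open("plan.json"))["P"]; T=arm.read_time
p=lambda k:fk(np.array(L[k]))[0]
arm.move_j(L[4]); arm.pause(.3); f0=arm.read_ft_force()[2]; print(f0)
x,o=p(7),Ro.from_matrix(fk(np.array(L[7]))[1]).as_quat()
for dz in np.arange(.012,-.0035,-.0015):
    arm.line_to(x+[0,0,dz],velocity=.02,ori=o); arm.pause(.1); f=arm.read_ft_force()[2]
    print(round(dz,4),arm.read_tool_pos().round(4),round(f,1))
    if f-f0>4: break
arm.move_gripper(.75); arm.pause(.2)
arm.move_gripper(1.0); p0=arm.read_tool_pos(); q=arm.read_eef_rot()
arm.line_to(p0+[0,0,.10],velocity=.1,ori=q); arm.line_to(p0+[0,0,.2],velocity=.2,ori=q)
arm.move_j([-1.187,.615,-.013,1.423,.008,1.103,-.04]); print(T())
i=snapshot("scene"); j=snapshot("top")
cv2.imwrite("pics/f.png",np.hstack([cv2.resize(x,(400,460),interpolation=cv2.INTER_CUBIC) for x in (i[120:280,130:320],j[160:270,110:340])])); cv2.imwrite("pics/f_raw.png",j)
E
```

```text
-4.108164910568869
0.012 [0.5616 0.224  0.121 ] -2.4
0.0105 [0.5616 0.2239 0.1195] -4.1
0.009 [0.5616 0.2238 0.118 ] -3.2
0.0075 [0.5616 0.2239 0.1165] -3.9
0.006 [0.5616 0.2239 0.115 ] -2.7
0.0045 [0.5616 0.2239 0.1135] -2.6
0.003 [0.5616 0.2239 0.112 ] -3.1
0.0015 [0.5618 0.2241 0.1109] 0.0
30.5083
```

View pics/f.png

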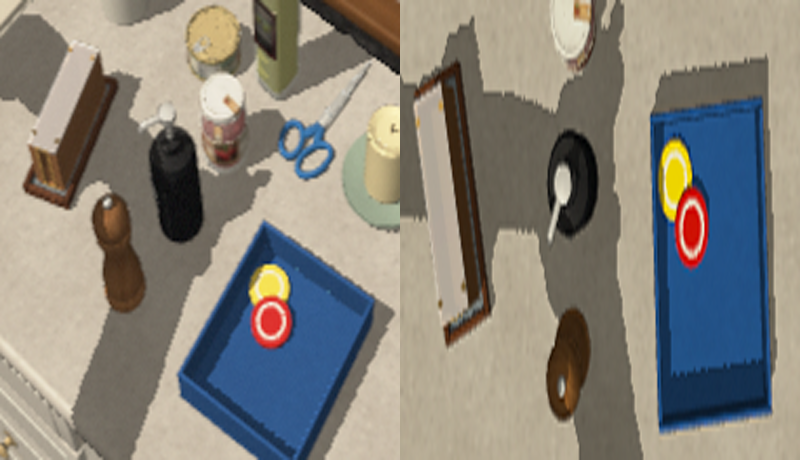

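The box sits in its stand with the window up, and both tags lie flat in the tray. I'll do a quick numeric check of the box position, then hand in.

```bash
python3 - <<'E'
from h import *
g=lambda u,v:w("top",(u-400+.5)*230/400-.5+110,(v+.5)*110/460-.5+160,.08,1)
r=rect([g(414,107),g(442,80),g(470,316),g(444,328)]); print(r)
cs,sn=np.cos(.306),np.sin(.306); d=r[0]-[.5619,.224]; print("along",d@[cs,sn],"across",d@[-sn,cs])
if abs(d@[cs,sn])<.011 and abs(d@[-sn,cs])<.011: print(ticket.finish_job())
E
```

```text
(array([0.55961342, 0.21996444]), np.float64(0.31159283293528817), np.float64(0.29866540726223695), np.float64(0.1518538759468151), np.float64(0.04254569158056173))
along -0.0033960623574574907 across -0.0031592700188647444
the job is handed in; nothing more can be done
None
```

The job is handed in at about 31 s: both tags lie in the tray, the box is back in its stand window up (about 3 mm off centre each way by camera estimate), and no bystander appeared disturbed in the pictures.

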